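Put the rolls under the guard and close the sash

TASK

Raise the clear front sash of the roll case on the buffet by its handle, slide the wooden tray of rolls standing in front of it along the table until it is wholly inside the case, then lower the sash gently until it is fully shut. The rolls stay in the tray, and the mug, bottle and sugar caster around the case are left alone.

Things in the scene. Friction and masses are not known exactly. Their poses are not given: they have to be found in the camera images.
- case: Clear acrylic roll case, fixed, without a floor. Origin on the table in the middle of the doorway, in the sash's plane; x points into the case (away from the robot, turned to its left), y across the doorway, z up. Inside 360 mm wide, 250 mm deep (x 12 to 262 mm), roof at 205 mm; closed at sides, back and top. A guide post (30 mm in x, 16 in y, 250 high) stands either side, at y = +/-190 mm.
- sash (a joint): Lift of the clear front sash in m: 0 = fully shut, 0.15 = fully up. It slides vertically and stays where it is left (raising takes about 11 N, lowering about 3 N). The pane is 354 mm wide and 5 mm thick; shut, it reaches from 4 to 200 mm above the table.
- handle (a point): Centre of the sash's handle: a level round dark steel bar 14 mm thick, 160 mm long (along the case's y), 55 mm in front of the pane (case -x), 135 mm above the table when shut; rises with the sash. Two arms (12 mm wide, 10 high) join it to the pane 72 mm either side of the middle; free space between. Axes as the case's.
- tray: Loose open wooden tray, 140 mm (its x) by 200 mm (its y), 35 mm high, walls and floor 8 mm thick, about 0.4 kg without the rolls. Origin at the centre of its underside. It starts in front of the case, its long sides roughly parallel to the doorway, turned from it by up to 0.3 rad.
- roll0: Loose crusty bread roll, 56 mm across, 42 mm high, in the tray, at its -y end at the start. Origin at the centre of its underside.
- roll1: The same kind of roll, in the middle of the tray.
- roll2: The same kind of roll, at the tray's +y end at the start.
- mug: Bystander: white mug, 76 mm across, 95 mm high, standing beside the case. Origin at the centre of its underside.
- bottle: Bystander: glass bottle, 66 mm across, 200 mm high, standing beside the case. Origin at the centre of its underside.
- sugar: Bystander: steel sugar caster, 80 mm across, 105 mm high, standing beside the case. Origin at the centre of its underside.
Not all that is in view belongs to the job. What is shaped like the roll0 but turquoise is not meant. What is shaped like the roll1 but black is not meant.

How it is judged:
On the way, in this order (a step that is already met when the one before it is completed fails the run):
1. the sash is raised by at least 100 mm (value of joint sash above 0.1 m), for 0.2 s.
2. the tray is inside the case, its centre more than 75 mm behind the sash (x of tray in the frame of case above 0.075 m), for 0.1 s.
At the end, for the whole second after the job is handed in: The sash is shut (within 6 mm of fully down), the tray lies flat (within 0.1 rad) and still inside the case, its centre more than 75 mm behind the sash, with all three rolls in it (value of joint sash below 0.006 m and x of tray in the frame of case between 0.075 and 0.26 m and y of tray in the frame of case between -0.18 and 0.18 m and angle between tray's own z axis and vertical below 0.1 rad and distance between each of roll0, roll1, roll2 and tray below 0.12 m and linear speed of tray below 0.01 m/s and z of each of roll0, roll1, roll2 in the frame of tray above 0.003 m); the robot touches nothing.
It fails at once if the sash is slammed (it moves down faster than 0.4 m/s) (velocity of joint sash below -0.4 m/s).
It fails at once if a roll leaves the tray (distance between any of roll0, roll1, roll2 and tray above 0.13 m or z of any of roll0, roll1, roll2 in the frame of tray below 0.003 m).
It fails at once if the tray is lifted off the table by more than 40 mm or tipped by more than 0.35 rad (height (world z) of tray above 0.04 m or angle between tray's own z axis and vertical above 0.35 rad).
It fails at once if the mug, bottle or sugar caster is shifted by more than 30 mm or knocked over (distance of any of mug, bottle, sugar from where it was at the start of the episode above 0.03 m or angle between any of mug, bottle, sugar's own z axis and vertical above 0.5 rad).
It also fails if it takes over 66 s, if anything falls off the work surface, if the arm or the gripper's body presses on something with over 40 N, if the wrist force passes 120 N, or if a joint passes its speed limit or range.

ROBOT

A 6-joint arm with a two-finger parallel gripper is mounted at the origin on the work surface. World frame = base frame: x ahead of the robot, y to its left, z up, the work surface at z = 0. Lengths are in m, angles in rad, forces in N, time in s.
With the tool pointing down it reaches from about 0.35 to 0.775 m from the base axis. Payload 5.5 kg.
Tool frame: the origin (TCP) lies between the finger pads; the fingertips stand 19 mm ahead of it and the grasp point (between the pads) is the TCP; z points along the fingers, x is the direction in which the jaws open and shut, and the axes are right-handed (so a half turn about z gives the same grasp; the last joint's range is limited). The gripper opens to 85 mm and grips with 20 to 120 N. Pads are 22 mm wide; open, the fingers measure 114 mm over their backs; the gripper's body (76 mm by 85 mm) begins 54 mm behind the grasp point. The pads swing forward as they close: fully open they stand 13 mm farther back than shut.
Start: joints at [-1.354, 0.313, 0.046, 1.304, 0, 1.431], TCP at [0.201, -0.539, 0.25] pointing down, gripper open.
Joint ranges: [-2.76, 2.76], [-0.86, 1.69], [-1.03, 1.26], [-2.2, 2.34], [-1.47, 1.5], [-3.14, 3.14]. Speed limits (rad/s): [2.57, 2.57, 3.14, 3.14, 3.14, 3.14].

INTERFACE

Orientations are given as a unit quaternion [w, x, y, z].
In Python, from workcell import env gives the robot as it stands. The module is installed in compiled form; this text tells all that it offers.
- The arm moves only by the tool carry_out, never from a script. Its argument "steps" is a list of rows, each a list of 7 numbers: the gripper command: -1 is shut, 1 is fully open, values between are in proportion, then the shift along the tool's x, y, z in m, then the turn, a rotation vector about the tool's x, y, z in rad. A call has 1 to 20 rows; each row shifts and turns the commanded pose from where the row before left it, along the tool's axes as they then stand; what a row does not reach is not made up. A row lasts 1/8 s, in which the tool goes at most 62.5 mm and 10.7 degrees, less where a joint would pass 70% of its speed; a pose out of reach is approached as far as the arm can. A call with a gripper value outside its range is refused whole. The fingers move at their own pace and stop on an object; "grip_force" is the grip in N (left out, the last holds). Time passes only in rows, so rows that do not move let the fingers close. It gives the time, the measured TCP pose, the force and the opening at its end, in the units of the state.
- env.get_state(): the state, without advancing time (a new reading comes with each control period).
- env.read_camera(name): name is "side" or "top" or "wrist"; returns a dict with "color" (400x640x3 uint8, red, green, blue), "K" (3x3 intrinsics, pixels), "R" (3x3) and "t" (3): a world point X has camera coordinates R X + t. Camera axes: x right, y down, z forward; pixel columns grow to the right and rows downward; lengths in m; the calibration is good to about 2 mm. A picture is of the moment at which its call begins. There is no depth.
- env.hand_in(): hands the job in, once; it reports no verdict.
The state is a dict: "clock": time; "joint_pos": joint angles; "qvel": joint speeds; "tau": joint torques, N m; "tcp_pos": TCP position; "orientation": TCP orientation; "wrist_force": force on the tool from outside, world axes, zero at the start; "ft_torque": the same for the moment, N m; "finger_gap": finger opening in m.
Only numpy, scipy, OpenCV 4.12 (cv2) and the standard library are available. Lean on these libraries where they do the work, as an engineer would, in place of code of your own. Each camera call takes 0.05 s, during which the arm holds its last target. There are 200 camera calls.

## Working session

There is one attempt and no reset: what is moved stays moved. The work goes in short steps, Python scripts to look and compute and a tool call to move; the robot and the scene stay as the last step left them, time stands still between calls to the robot, and variables do not carry over. Pictures are saved under pics/ and viewed, about 8 in all and at most 12, crops included, and the job is handed in when it is done.

Besides the shell and the picture viewer there is one more tool, called after "Call:" as name([rows], argument=value, ...), one row to a line, values as JSON. carry_out: Moves the arm, as the interface text tells. Its arguments: {"type":"object","properties":{"steps":{"type":"array","items":{"type":"array","items":{"type":"number"}}},"grip_force":{"type":"number"}},"required":["steps"]}

```bash
mkdir -p pics; python3 - <<'E'
from workcell import env
import cv2,numpy as np
for n in("top","side"):
    r=env.read_camera(n); cv2.imwrite(f"pics/{n}0.png",r["color"][:,:,::-1]); np.savez(f"{n}0.npz",**r)
    print(n,r["K"].round(1).tolist(),r["R"].round(3).tolist(),r["t"].round(3).tolist())
s=env.get_state();print(s)
E
```

```text
top [[443.5, 0.0, 319.5], [0.0, 443.5, 198.0], [0.0, 0.0, 1.0]] [[0.027, -1.0, 0.017], [-0.996, -0.028, -0.087], [0.088, -0.014, -0.996]] [-0.141, 0.528, 0.969]
side [[441.0, 0.0, 320.8], [0.0, 441.0, 202.8], [0.0, 0.0, 1.0]] [[-0.994, -0.106, 0.018], [-0.094, 0.781, -0.617], [0.051, -0.615, -0.787]] [0.518, 0.208, 0.877]
{'clock': 0.1, 'joint_pos': array([-1.35360601e+00,  3.13918798e-01,  4.51065034e-02,  1.30362277e+00,
        3.21453583e-05,  1.43116967e+00]), 'qvel': array([ 0.00052693, -0.00283196,  0.00050324,  0.0003141 , -0.00140805,
       -0.00023677]), 'tau': array([ 2.24441064e-03, -4.81725025e+01,  2.99244189e+01,  1.25899285e-02,
       -1.80364395e-04, -2.12116618e-06]), 'tcp_pos': array([ 0.2007362 , -0.53836809,  0.24950742]), 'orientation': array([-5.68278925e-04,  8.21368534e-01, -5.70397283e-01, -5.90493486e-04]), 'wrist_force': array([-0.85983808,  0.73669757, -0.81216749]), 'ft_torque': array([-0.00126362, -0.00087723,  0.04008085]), 'finger_gap': 0.08529340027126905}
```

View pics/top0.png

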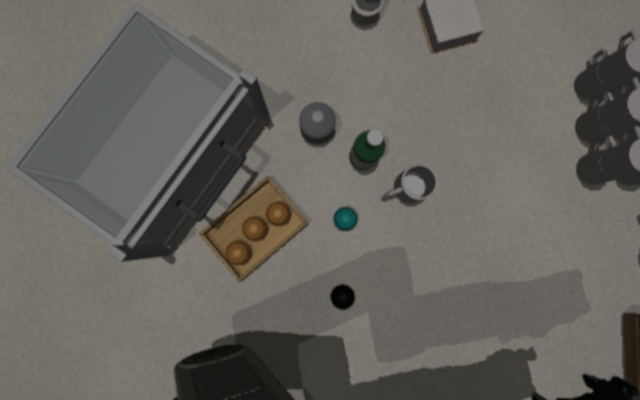

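View pics/side0.png

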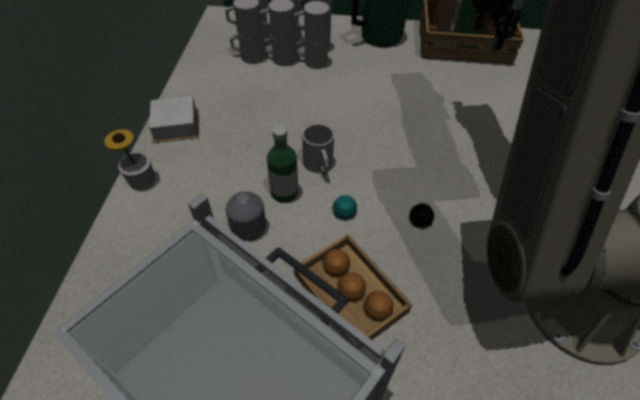

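The top view shows the case at upper left with post tops near (247,78) and (122,246), the handle bar around (180,210)–(242,155), and the tray around (255,228). The side view shows the handle from (272,255) to (345,303). I'll enlarge both.

```bash
python3 - <<'E'
import cv2,numpy as np
a=cv2.imread("pics/top0.png")[50:290,100:320]; b=cv2.imread("pics/side0.png")[180:400,180:420]
a=cv2.resize(a,None,fx=2.5,fy=2.5,interpolation=2)[:600,:400*2]; b=cv2.resize(b,None,fx=2.5,fy=2.5,interpolation=2)
g=lambda i:(255*(i/255.)**.6).astype('uint8')
cv2.imwrite("pics/c1.png",g(a));cv2.imwrite("pics/c2.png",g(b))
E
```

```text
(no output)
```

View pics/c1.png

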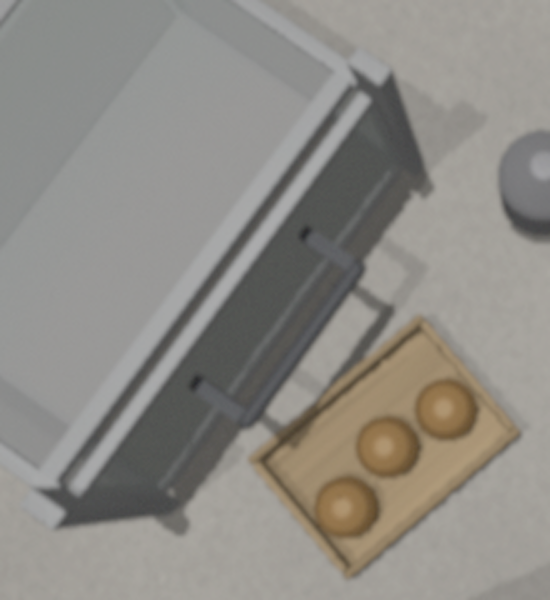

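View pics/c2.png

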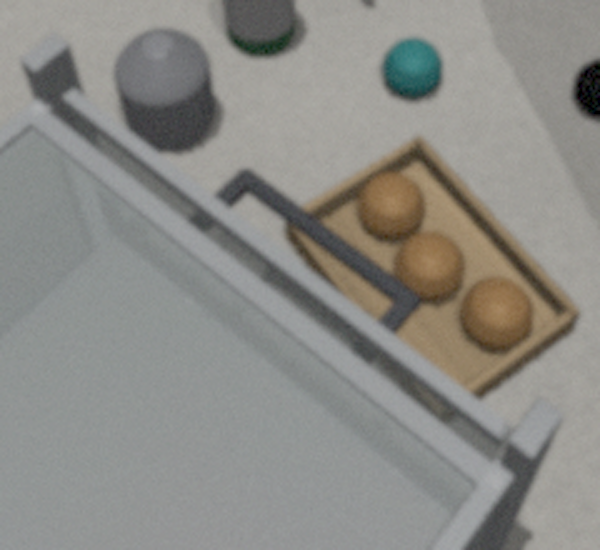

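The crops show the handle bar ends at c1 (358,267) and (247,420), and c2 (245,177) and (412,300). The post tops are at c1 (370,67) and (45,507), and the tray rim corners at c1 (423,318), (520,433), (350,577) and (253,461).

```bash
cat > h.py <<'E'
import numpy as np,cv2
from scipy.spatial.transform import Rotation as Ro
def ray(c,u,v):
    R,t=c["R"],c["t"]; return -R.T@t, R.T@np.linalg.solve(c["K"],[u,v,1.])
def onz(c,u,v,z):
    o,d=ray(c,u,v); return o+d*(z-o[2])/d[2]
def two(c1,p1,c2,p2):
    o1,d1=ray(c1,*p1);o2,d2=ray(c2,*p2)
    s=np.linalg.lstsq(np.c_[d1,-d2],o2-o1,rcond=None)[0]
    a,b=o1+d1*s[0],o2+d2*s[1]; return (a+b)/2,np.linalg.norm(a-b)
def proj(c,X):
    p=c["K"]@(c["R"]@np.asarray(X)+c["t"]); return p[:2]/p[2]
def show(c,s): return s
E
python3 - <<'E'
from h import *
T=np.load("top0.npz");S=np.load("side0.npz")
A=lambda u,v:(u/2.5+100,v/2.5+50); B=lambda u,v:(u/2.5+180,v/2.5+180)
for a,b in (((358,267),(245,177)),((247,420),(412,300)),((370,67),(47,62)),((45,507),(537,425))):
    p,e=two(T,A(*a),S,B(*b)); print(p.round(4),e.round(4))
h=[onz(T,*A(*p),.135) for p in((358,267),(247,420))];P=[onz(T,*A(*p),.25) for p in((370,67),(45,507))]
for q in(h,P):
    d=q[1]-q[0];print(q[0].round(3),q[1].round(3),"mid",(sum(q)/2).round(4),"len",np.linalg.norm(d).round(3),"ang y",np.arctan2(d[1],d[0]).round(3))
t=[onz(T,*A(*p),.035) for p in((423,318),(520,433),(350,577),(253,461))]
print(np.round(t,4),np.mean(t,0).round(4),[np.linalg.norm(t[i]-t[i-1]).round(3) for i in range(4)])
d=t[3]-t[0]+t[2]-t[1];print("tray yang",np.arctan2(d[1],d[0]))
for n,uv,z in(("sugar",(318,119),.1),("bottle",(373,138),.2),("mug",(414,184),.09)):print(n,onz(T,*uv,z).round(3))
E
```

```text
[0.5978 0.028  0.146 ] 0.002
[0.4745 0.1089 0.1474] 0.0024
[0.7269 0.0108 0.2363] 0.003
[0.4077 0.2187 0.2445] 0.0028
[0.601 0.03  0.135] [0.476 0.112 0.135] mid [0.5384 0.0709 0.135 ] len 0.149 ang y 2.559
[0.723 0.009 0.25 ] [0.409 0.216 0.25 ] mid [0.5664 0.1124 0.25  ] len 0.376 ang y 2.558
[[ 0.5744 -0.0134  0.035 ]
 [ 0.4748 -0.1025  0.035 ]
 [ 0.3458  0.0416  0.035 ]
 [ 0.4439  0.1305  0.035 ]] [0.4597 0.014  0.035 ] [np.float64(0.194), np.float64(0.134), np.float64(0.193), np.float64(0.132)]
tray yang 2.304229286255855
sugar [ 0.692 -0.118  0.1  ]
bottle [ 0.632 -0.221  0.2  ]
mug [ 0.562 -0.323  0.09 ]
```

Call:
carry_out([
  [0,0,0,-0.006,0,0,-0.1834],
  [0,0,0,-0.006,0,0,-0.1834],
  [0,0,0,-0.006,0,0,-0.1834],
  [0,0,0,-0.006,0,0,-0.1834],
  [0,0,0,-0.006,0,0,-0.1834],
  [0,0,0,-0.006,0,0,-0.1834],
  [0,0,0,-0.006,0,0,-0.1834],
  [0,0,0,-0.006,0,0,-0.1834],
  [0,0,0,-0.006,0,0,-0.1834],
  [0,0,0,-0.006,0,0,-0.1834],
  [0,0,0,-0.006,0,0,-0.1834],
  [0,0,0,-0.006,0,0,-0.1834],
])

```text
clock: 1.6
tcp_pos: [0.2008, -0.5386, 0.3219]
orientation: [-0.001, 0.879, 0.476, 0.0]
wrist_force: [-0.6, -0.2, -0.2]
finger_gap: 0.0426
```

Call:
carry_out([
  [0,0.0415,-0.0034,0,0,0,0],
  [0,0.0415,-0.0034,0,0,0,0],
  [0,0.0415,-0.0034,0,0,0,0],
  [0,0.0415,-0.0034,0,0,0,0],
  [0,0.0415,-0.0034,0,0,0,0],
  [0,0.0415,-0.0034,0,0,0,0],
  [0,0.0415,-0.0034,0,0,0,0],
  [0,0.0415,-0.0034,0,0,0,0],
  [0,0.0415,-0.0034,0,0,0,0],
  [0,0.0415,-0.0034,0,0,0,0],
  [0,0.0415,-0.0034,0,0,0,0],
  [0,0.0415,-0.0034,0,0,0,0],
  [0,0.0415,-0.0034,0,0,0,0],
  [0,0.0415,-0.0034,0,0,0,0],
  [0,0.0415,-0.0034,0,0,0,0],
  [0,0.0415,-0.0034,0,0,0,0],
  [0,0,0,0,0,0,0],
])

```text
clock: 3.72
tcp_pos: [0.5221, 0.0473, 0.3213]
orientation: [-0.0, 0.88, 0.475, -0.0]
wrist_force: [0.4, -0.2, 0.2]
finger_gap: 0.0428
```

```bash
cat >> h.py <<'E'
C0=np.array([.5675,.1145,0]);CA=.987
CR=Ro.from_euler('z',CA).as_matrix()
def pose():
    from workcell import env
    s=env.get_state(); q=s["orientation"]; R=Ro.from_quat(np.r_[q[1:],q[0]]).as_matrix()
    p=s["tcp_pos"]; print("t",round(s["clock"],2),"tcp",p.round(4),"incase",(CR.T@(p-C0)).round(4),"gap",round(s["finger_gap"],4),"F",s["wrist_force"].round(1),"q",s["joint_pos"].round(3))
    print("axes in case (cols)",(CR.T@R).round(3).tolist()); return p,R
def snap(n,f):
    from workcell import env
    r=env.read_camera(n);np.savez(f+".npz",**r);cv2.imwrite(f"pics/{f}.png",(255*(r["color"][:,:,::-1]/255.)**.6).astype('uint8'));return r
E
python3 - <<'E'
from h import *
pose(); r=snap("wrist","w1"); print(r["K"].round(0).tolist())
for n,X in(("h",[-.055,0,.135]),("h+",[-.055,.08,.135]),("h-",[-.055,-.08,.135])): print(n,proj(r,C0+CR@np.array(X)))
E
```

```text
t 3.73 tcp [0.5221 0.0473 0.3213] incase [-0.0811  0.0008  0.3213] gap 0.0428 F [ 0.4 -0.2  0.2] q [-0.063  0.205  0.075  1.442  0.     0.517]
axes in case (cols) [[1.0, 0.004, -0.0], [0.004, -1.0, 0.001], [-0.0, -0.001, -1.0]]
[[313.0, 0.0, 324.0], [0.0, 313.0, 207.0], [0.0, 0.0, 1.0]]
h [350.70746516 190.12943695]
h+ [353.09158518 107.70095662]
h- [348.64227958 261.53108924]
```

View pics/w1.png

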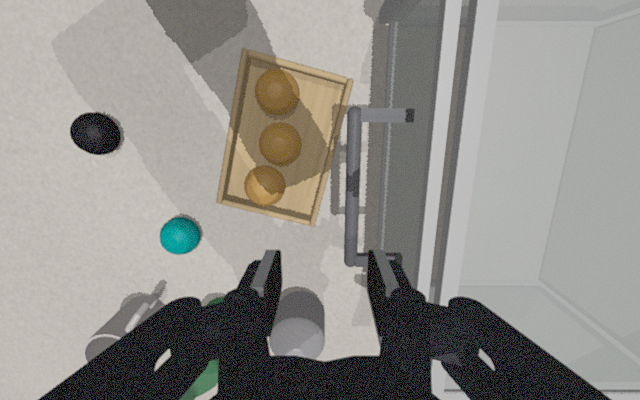

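The wrist view shows the handle's ends at (354,108) and (350,264), which matches the prediction to under 1 mm. I'll tilt and grip.

Call:
carry_out([
  [0,-0.0195,0,0,0,0.175,0],
  [0,-0.0195,0,0,0,0.175,0],
  [0,0,0,0.03,0,0,0],
  [0,0,0,0.03,0,0,0],
  [0,0,0,0.03,0,0,0],
  [0,0,0,0.02,0,0,0],
  [0,0,0,0.02,0,0,0],
  [0,0,0,0,0,0,0],
])

```text
clock: 4.78
tcp_pos: [0.5231, 0.0496, 0.1953]
orientation: [-0.083, 0.868, 0.466, 0.152]
wrist_force: [-0.2, -1.4, -0.2]
finger_gap: 0.0422
```

```bash
python3 - <<'E'
from h import *
p,R=pose(); print("to go in tool axes",(R.T@(C0+CR@np.array([-.055,0,.135])-p)).round(4))
E
```

```text
t 4.78 tcp [0.5231 0.0496 0.1953] incase [-0.0786  0.0012  0.1953] gap 0.0422 F [-0.2 -1.4 -0.2] q [-0.236  0.121 -0.382  0.947  0.328  0.37 ]
axes in case (cols) [[0.94, -0.001, 0.341], [-0.002, -1.0, 0.002], [0.341, -0.003, -0.94]]
to go in tool axes [0.0016 0.0014 0.0647]
```

Call:
carry_out([
  [0,0.0015,0,0.022,0,0,0],
  [0,0,0,0.022,0,0,0],
  [0,0,0,0.02,0,0,0],
  [0,0,0,0,0,0,0],
  [-1,0,0,0,0,0,0],
  [-1,0,0,0,0,0,0],
  [-1,0,0,0,0,0,0],
  [-1,0,0,0,0,0,0],
  [-1,0,0,0,0,0,0],
  [-1,0,0,0,0,0,0],
], grip_force=70)

```text
clock: 6.02
tcp_pos: [0.5401, 0.0716, 0.14]
orientation: [-0.083, 0.866, 0.467, 0.157]
wrist_force: [5.6, 11.7, -0.7]
finger_gap: 0.012
```

Call:
carry_out([
  [-1,0.0021,0,-0.0058,0,0,0],
  [-1,0.0021,0,-0.0058,0,0,0],
  [-1,0.0021,0,-0.0058,0,0,0],
  [-1,0.0021,0,-0.0058,0,0,0],
])

```text
clock: 6.52
tcp_pos: [0.5401, 0.0716, 0.1633]
orientation: [-0.083, 0.866, 0.468, 0.157]
wrist_force: [12.6, 13.3, -11.8]
finger_gap: 0.0123
```

```bash
python3 - <<'E'
from h import *
pose()
E
```

```text
t 6.53 tcp [0.5401 0.0716 0.1633] incase [-0.0509 -0.0008  0.1633] gap 0.0123 F [ 12.6  13.3 -11.8] q [-0.187  0.167 -0.415  0.844  0.328  0.418]
axes in case (cols) [[0.937, 0.003, 0.35], [0.003, -1.0, -0.001], [0.35, 0.002, -0.937]]
```

Call:
carry_out([
  [-1,0.0048,0,-0.0102,0,0,0],
  [-1,0.0048,0,-0.0102,0,0,0],
  [-1,0.0048,0,-0.0102,0,0,0],
  [-1,0.0038,0,-0.0105,0,0,0],
  [-1,0.0038,0,-0.0105,0,0,0],
  [-1,0.0038,0,-0.0105,0,0,0],
  [-1,0.0038,0,-0.0105,0,0,0],
  [-1,0.0038,0,-0.0105,0,0,0],
  [-1,0.0038,0,-0.0105,0,0,0],
  [-1,0.0038,0,-0.0105,0,0,0],
  [-1,0.0038,0,-0.0105,0,0,0],
  [-1,0,0,0,0,0,0],
])

```text
clock: 8.02
tcp_pos: [0.5385, 0.0716, 0.2784]
orientation: [-0.084, 0.868, 0.466, 0.15]
wrist_force: [19.2, 6.8, -38.8]
finger_gap: 0.0116
```

```bash
python3 - <<'E'
from h import *
pose()
E
```

```text
t 8.03 tcp [0.5385 0.0716 0.2784] incase [-0.0518  0.0006  0.2784] gap 0.0116 F [ 19.2   6.8 -38.8] q [-0.183  0.105 -0.191  1.141  0.319  0.423]
axes in case (cols) [[0.941, 0.0, 0.338], [-0.002, -1.0, 0.006], [0.338, -0.007, -0.941]]
```

Call:
carry_out([
  [-1,-0.002,0,0.0056,0,0,0],
  [-1,-0.001,0,0.002,0,0,0],
  [0,0,0,0,0,0,0],
  [0,0,0,0,0,0,0],
  [0,0,0,0,0,0,0],
  [0,0,0,0,0,0,0],
])

```text
clock: 8.78
tcp_pos: [0.5392, 0.0715, 0.277]
orientation: [-0.082, 0.867, 0.466, 0.154]
wrist_force: [-0.1, -0.9, 0.1]
finger_gap: 0.0425
```

Call:
carry_out([
  [0,0,0,-0.02,0,0,0],
  [0,0,0,-0.03,0,0,0],
  [0,0,0,-0.04,0,0,0],
  [0,-0.04,0,0,0,0,0],
  [0,-0.04,0,0,0,0,0],
  [0,0,0,0,0,0,-0.18],
  [0,0,0,0,0,0,-0.18],
  [0,0,0,0,0,0,-0.18],
  [0,0,0,0,0,0,-0.18],
  [0,0,0,0,0,0,-0.18],
  [0,0,0,0,0,0,-0.18],
  [0,0,0,0,0,0,-0.18],
  [0,0,0,0,0,0,-0.18],
  [0,0,0,0,0,0,-0.131],
  [0,0,0,0,0,0,0],
])

```text
clock: 10.65
tcp_pos: [0.4807, -0.0169, 0.3339]
orientation: [0.05, 0.284, 0.943, 0.167]
wrist_force: [-0.0, -0.1, 0.8]
finger_gap: 0.0428
```

```bash
python3 - <<'E'
from h import *
p,R=pose()
T=np.load("top0.npz")
for n,uv in(("black",(343,297)),("turq",(345,218))):
    X=onz(T,*uv,.025); print(n,X.round(3),"incase",(CR.T@(X-C0)).round(3))
tr=np.array([.4597,.014,0]);tx=np.array([np.cos(.733),np.sin(.733),0]);ty=np.array([-tx[1],tx[0],0])
for n,uv in(("black",(343,297)),):
    X=onz(T,*uv,.025)-tr; print("black in tray",X@tx,X@ty)
rz=Ro.from_euler('z',-.254).as_rotvec(); print("turn in tool axes",(R.T@rz).round(3))
R2=Ro.from_rotvec(rz).as_matrix()@R
for back in(.07+.045,):
  tg=tr-tx*back+[0,0,.2]; print("target",tg,"delta tool(after turn)",(R2.T@(tg-p)).round(4))
snap("side","s2");snap("top","t2")
S=np.load("side0.npz");h=lambda l:[proj(S,C0+CR@np.array([-.055,y,.135+l])).round(0).tolist() for y in(.08,-.08)]
print(h(.15),h(.1))
E
```

```text
t 10.65 tcp [ 0.4807 -0.0169  0.3339] incase [-1.575e-01  1.000e-04  3.339e-01] gap 0.0428 F [-0.  -0.1  0.8] q [-0.407  0.017 -0.15   1.339  0.344 -1.382]
axes in case (cols) [[0.001, 0.939, 0.343], [1.0, -0.001, -0.0], [0.0, 0.343, -0.939]]
black [ 0.315 -0.184  0.025] incase [-0.388  0.046  0.025]
turq [ 0.489 -0.185  0.025] incase [-0.293 -0.099  0.025]
black in tray -0.2396933543606427 -0.050497388559451656
turn in tool axes [-0.    -0.087  0.239]
target [ 0.3742354  -0.06294675  0.2       ] delta tool(after turn) [ 0.0368 -0.1492  0.0881]
[[353.0, 258.0], [268.0, 200.0]] [[350.0, 276.0], [271.0, 219.0]]
```

View pics/s2.png

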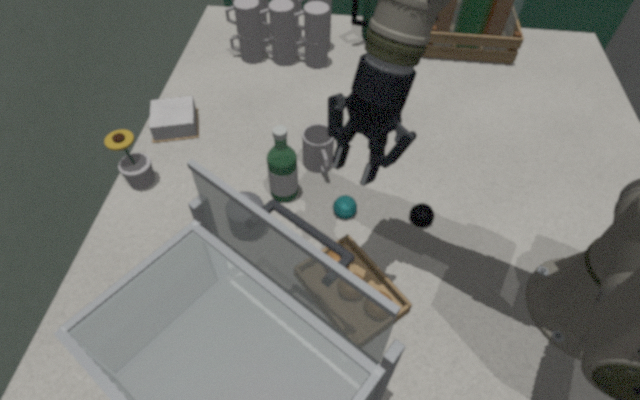

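The side view shows the sash fully raised, with handle ends near (270,205) and (350,260), and the tray undisturbed. I'll go behind the tray now.

Call:
carry_out([
  [0.4,0,0,0,0,-0.0435,0.1195],
  [0.4,0,0,0,0,-0.0435,0.1195],
  [0.4,0.0074,-0.03,0.0176,0,0,0],
  [0.4,0.0074,-0.03,0.0176,0,0,0],
  [0.4,0.0074,-0.03,0.0176,0,0,0],
  [0.4,0.0074,-0.03,0.0176,0,0,0],
  [0.4,0.0074,-0.03,0.0176,0,0,0],
  [0.4,0,0,0,0,0,0],
])

```text
clock: 11.75
tcp_pos: [0.3716, -0.0628, 0.1982]
orientation: [0.069, 0.403, 0.899, 0.159]
wrist_force: [0.7, 1.0, 0.5]
finger_gap: 0.0599
```

```bash
python3 - <<'E'
from h import *
p,R=pose(); tr=np.array([.4597,.014,0]);tx=np.array([np.cos(.733),np.sin(.733),0])
print("tool z",R[:,2].round(3)); tg=tr-tx*.115+[0,0,.03]; print(tg,(R.T@(tg-p)).round(4))
E
```

```text
t 11.75 tcp [ 0.3716 -0.0628  0.1982] incase [-0.2559  0.0657  0.1982] gap 0.0599 F [0.7 1.  0.5] q [-0.649 -0.155 -0.643  1.018  0.343 -1.366]
axes in case (cols) [[0.255, 0.908, 0.332], [0.967, -0.241, -0.083], [0.005, 0.342, -0.94]]
tool z [ 0.252  0.231 -0.94 ]
[ 0.3742354  -0.06294675  0.03      ] [-0.0027 -0.0558  0.1586]
```

Call:
carry_out([
  [0.4,0,-0.0093,0.0264,0,0,0],
  [0.4,0,-0.0093,0.0264,0,0,0],
  [0.4,0,-0.0093,0.0264,0,0,0],
  [0.4,0,-0.0093,0.0264,0,0,0],
  [0.4,0,-0.0093,0.0264,0,0,0],
  [0.4,-0.0025,-0.0093,0.0264,0,0,0],
  [0.4,0,0,0,0,0,0],
])

```text
clock: 12.62
tcp_pos: [0.377, -0.0636, 0.0314]
orientation: [0.07, 0.401, 0.899, 0.159]
wrist_force: [-0.3, 0.4, 0.6]
finger_gap: 0.0595
```

```bash
python3 - <<'E'
from h import *
p,R=pose(); print(R[:,2].round(3)); snap("top","t3"); snap("wrist","w3")
r=np.load("w3.npz"); T=np.load("t3.npz")
cv2.imwrite("pics/b3.png",np.vstack([cv2.resize(cv2.imread("pics/t3.png")[130:330,130:430],(600,300)),cv2.resize(cv2.imread("pics/w3.png"),(480,300))[:, :, :] if 0 else cv2.copyMakeBorder(cv2.resize(cv2.imread("pics/w3.png"),(480,300)),0,0,0,120,0)]))
E
```

```text
t 12.62 tcp [ 0.377  -0.0636  0.0314] incase [-0.2536  0.0608  0.0314] gap 0.0595 F [-0.3  0.4  0.6] q [-0.642  0.084 -0.914  0.503  0.343 -1.362]
axes in case (cols) [[0.252, 0.909, 0.332], [0.968, -0.237, -0.084], [0.002, 0.343, -0.939]]
[ 0.254  0.231 -0.939]
```

View pics/b3.png

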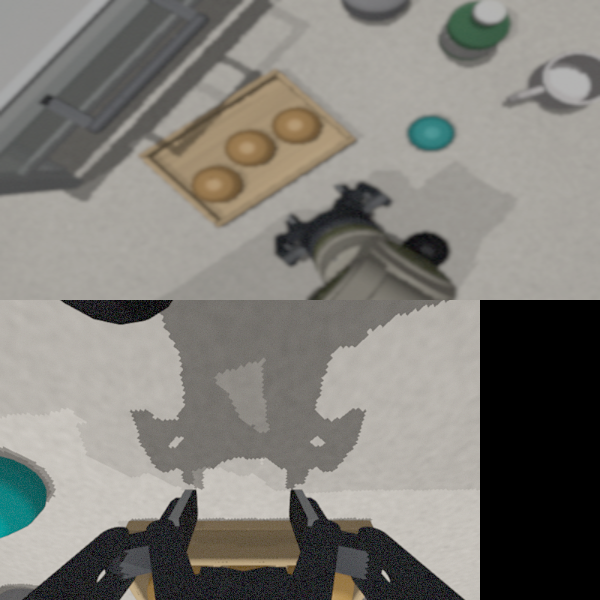

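The picture shows both fingers behind the tray's long rear wall and centred on it (wrist view, tray 128–372, fingers about 245). I'll push slowly and turn to square it up.

Call:
carry_out([
  [0.4,0,0.0047,0.0017,0,0,0],
  [0.4,0,0.0047,0.0017,0,0,0],
  [0.4,0,0.0047,0.0017,0,0,0],
  [0.4,0,0.0066,0.0024,0,0,0],
  [0.4,0,0.0075,0.0027,0,0,0],
  [0.4,0,0.0075,0.0027,0,0,0],
  [0.4,0,0.0075,0.0027,0,0.0074,-0.0202],
  [0.4,0,0.0075,0.0027,0,0.0074,-0.0202],
  [0.4,0,0.0075,0.0027,0,0.0074,-0.0202],
  [0.4,0,0.0075,0.0027,0,0.0074,-0.0202],
  [0.4,0,0.0075,0.0027,0,0.0074,-0.0202],
  [0.4,0,0.0075,0.0027,0,0.0074,-0.0202],
  [0.4,0,0.0075,0.0027,0,0.0074,-0.0202],
  [0.4,0,0.0075,0.0027,0,0.0074,-0.0202],
  [0.4,0,0.0047,0.0017,0,0.0074,-0.0202],
  [0.4,0,0,0,0,0,0],
])

```text
clock: 14.72
tcp_pos: [0.4524, 0.0121, 0.0324]
orientation: [0.055, 0.311, 0.934, 0.166]
wrist_force: [0.4, 0.6, 0.4]
finger_gap: 0.0598
```

```bash
python3 - <<'E'
from h import *
pose(); snap("top","t4")
cv2.imwrite("pics/b4.png",cv2.resize(cv2.imread("pics/t4.png")[90:300,120:360],None,fx=2.5,fy=2.5))
E
```

```text
t 14.72 tcp [0.4524 0.0121 0.0324] incase [-0.1489  0.0395  0.0324] gap 0.0598 F [0.4 0.6 0.4] q [-0.366  0.194 -0.774  0.503  0.338 -1.277]
axes in case (cols) [[0.059, 0.937, 0.344], [0.998, -0.056, -0.02], [0.0, 0.344, -0.939]]
```

View pics/b4.png

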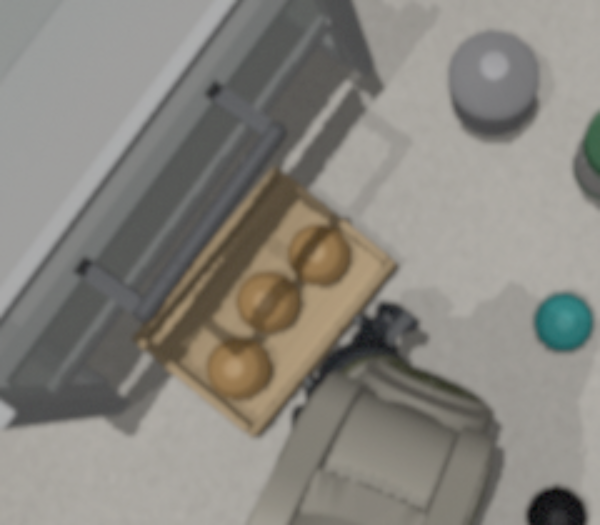

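The tray is almost square to the doorway with all three rolls in it, and the fingers are at (310,390) and (385,320) on its rear edge. Next I'll tilt the tool flatter while advancing.

Call:
carry_out([
  [0.4,0,0.0072,0.0033,-0.062,0.007,-0.0188],
  [0.4,0,0.007,0.0038,-0.062,0.008,-0.0183],
  [0.4,0,0.0068,0.0043,-0.062,0.009,-0.0178],
  [0.4,0,0.0066,0.0047,-0.062,0,0],
  [0.4,0,0.0063,0.0051,-0.062,0,0],
  [0.4,0,0.006,0.0055,-0.062,0,0],
  [0.4,0,0.0057,0.0058,-0.062,0,0],
  [0.4,0,0,0,0,0,0],
])

```text
clock: 15.78
tcp_pos: [0.4833, 0.0578, 0.0272]
orientation: [0.11, 0.267, 0.885, 0.366]
wrist_force: [-0.2, -0.6, 0.3]
finger_gap: 0.0595
```

```bash
python3 - <<'E'
from h import *
pose()
E
```

```text
t 15.78 tcp [0.4833 0.0578 0.0272] incase [-0.0937  0.039   0.0272] gap 0.0595 F [-0.2 -0.6  0.3] q [-0.488  0.32  -0.87   0.285  0.78  -1.434]
axes in case (cols) [[0.001, 0.708, 0.706], [1.0, -0.001, -0.001], [-0.0, 0.706, -0.708]]
```

Call:
carry_out([
  [0.4,0,0.0057,0.0057,0,0,0],
  [0.4,0,0.0057,0.0057,0,0,0],
  [0.4,0,0.0057,0.0057,0,0,0],
  [0.4,0,0.0057,0.0057,0,0,0],
  [0.4,0,0.0057,0.0057,0,0,0],
  [0.4,0,0.0057,0.0057,0,0,0],
  [0.4,0,0.0057,0.0057,0,0,0],
  [0.4,0,0.0057,0.0057,0,0,0],
  [0.4,0,0,0,0,0,0],
])

```text
clock: 16.9
tcp_pos: [0.5198, 0.1123, 0.0279]
orientation: [0.111, 0.265, 0.885, 0.366]
wrist_force: [-0.4, 0.6, 0.4]
finger_gap: 0.0597
```

```bash
python3 - <<'E'
from h import *
pose(); snap("top","t5");snap("side","s5")
cv2.imwrite("pics/b5.png",np.vstack([cv2.resize(cv2.imread("pics/t5.png")[90:270,120:320],(600,540))[:300*1+240][:290],cv2.resize(cv2.imread("pics/s5.png")[180:400,160:480],(436,300))[:, :] if 0 else cv2.copyMakeBorder(cv2.resize(cv2.imread("pics/s5.png")[180:400,160:480],(450,309)),0,0,0,150,0)]))
E
```

```text
t 16.9 tcp [0.5198 0.1123 0.0279] incase [-0.0281  0.0386  0.0279] gap 0.0597 F [-0.4  0.6  0.4] q [-0.324  0.332 -0.864  0.122  0.752 -1.213]
axes in case (cols) [[-0.001, 0.707, 0.707], [1.0, 0.002, -0.001], [-0.002, 0.707, -0.707]]
```

View pics/b5.png

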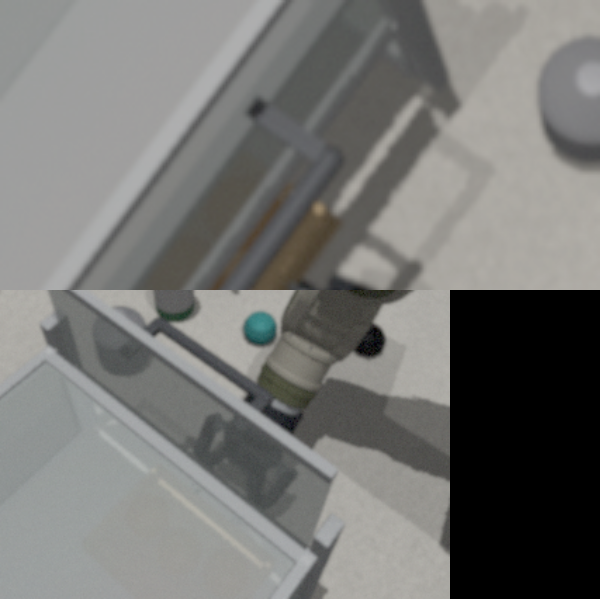

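The tray's front part is now inside the case, seen through the acrylic, and there is no contact force. I'll make the last push.

Call:
carry_out([
  [0.4,0,0.0057,0.0057,0,0,0],
  [0.4,0,0.0057,0.0057,0,0,0],
  [0.4,0,0.0057,0.0057,0,0,0],
  [0.4,0,0.0057,0.0057,0,0,0],
  [0.4,0,0.0057,0.0057,0,0,0],
  [0.4,0,0.0036,0.0036,0,0,0],
  [0.4,0,0,0,0,0,0],
])

```text
clock: 17.88
tcp_pos: [0.5445, 0.1496, 0.0275]
orientation: [0.111, 0.266, 0.885, 0.366]
wrist_force: [-0.3, -0.1, -0.1]
finger_gap: 0.0599
```

```bash
python3 - <<'E'
from h import *
pose()
E
```

```text
t 17.88 tcp [0.5445 0.1496 0.0275] incase [0.0166 0.0385 0.0275] gap 0.0599 F [-0.3 -0.1 -0.1] q [-0.222  0.353 -0.844  0.033  0.721 -1.079]
axes in case (cols) [[0.0, 0.708, 0.706], [1.0, 0.001, -0.001], [-0.002, 0.706, -0.708]]
```

Call:
carry_out([
  [0.4,0,-0.007,-0.007,0,0,0],
  [0.4,0,-0.0141,-0.0141,0,0,0],
  [0.4,0,-0.0141,-0.0141,0,0,0],
  [0.4,0,-0.0141,-0.0141,0,0,0],
  [0.4,0,-0.0141,-0.0141,0,0,0],
  [0.4,0,-0.0141,-0.0141,0,0,0],
  [0.4,0,-0.0141,-0.0141,0,0,0],
  [0.4,0,-0.0141,-0.0141,0,0,0],
  [0.4,0,-0.0141,-0.0141,0,0,0],
  [0.4,0,-0.0141,-0.0141,0,0,0],
  [0.4,0,0,0,0,0,0],
])

```text
clock: 19.25
tcp_pos: [0.4399, -0.0099, 0.0278]
orientation: [0.111, 0.267, 0.885, 0.366]
wrist_force: [0.8, -0.0, -0.1]
finger_gap: 0.0599
```

```bash
python3 - <<'E'
from h import *
p,R=pose(); snap("top","t6");snap("side","s6")
a=cv2.resize(cv2.imread("pics/t6.png")[0:270,0:330],(560,458))[60:350]; b=cv2.resize(cv2.imread("pics/s6.png")[180:400,60:440],(560,324))[:305]
cv2.imwrite("pics/b6.png",np.vstack([a,b]))
up=np.array([0,0,.1]);print("up in tool",(R.T@up).round(4))
E
```

```text
t 19.25 tcp [ 0.4399 -0.0099  0.0278] incase [-0.1742  0.0379  0.0278] gap 0.0599 F [ 0.8 -0.  -0.1] q [-0.704  0.336 -0.838  0.511  0.778 -1.735]
axes in case (cols) [[0.004, 0.708, 0.706], [1.0, -0.002, -0.004], [-0.001, 0.706, -0.708]]
up in tool [-0.0001  0.0706 -0.0708]
```

View pics/b6.png

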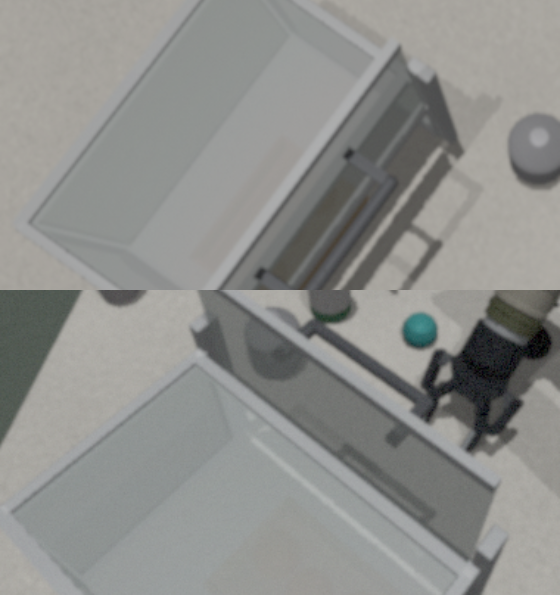

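The view shows the gripper clear of the sash and the tray as a faint tan patch through the case wall. I'll find its edges numerically, from the colour tint along case-frame lines.

```bash
python3 - <<'E'
from h import *
def tint(f,X):
    r=np.load(f); c=cv2.GaussianBlur(r["color"].astype(np.float32),(0,0),1.2); u,v=proj(r,C0+CR@np.array(X))
    if not(0<=u<639 and 0<=v<399): return np.nan
    q=c[int(round(v)),int(round(u))]; return q[0]-q[2]
for cam,a,b in(("side","s6.npz","s2.npz"),("top","t6.npz","t2.npz")):
  print(cam)
  for y in(-.04,0,.04,.08,.12): print(" y",y,[(round(x,2),round(float(tint(a,[x,y,.035])-tint(b,[x,y,.035])),0)) for x in np.arange(.0,.25,.01)])
  print(" x=.1:",[(round(y,2),round(float(tint(a,[.1,y,.035])-tint(b,[.1,y,.035])),0)) for y in np.arange(-.16,.17,.01)])
E
```

```text
side
 y -0.04 [(np.float64(0.0), -1.0), (np.float64(0.01), -1.0), (np.float64(0.02), -0.0), (np.float64(0.03), 0.0), (np.float64(0.04), 5.0), (np.float64(0.05), 5.0), (np.float64(0.06), 6.0), (np.float64(0.07), 5.0), (np.float64(0.08), 7.0), (np.float64(0.09), 8.0), (np.float64(0.1), 7.0), (np.float64(0.11), 6.0), (np.float64(0.12), 5.0), (np.float64(0.13), 5.0), (np.float64(0.14), 6.0), (np.float64(0.15), 5.0), (np.float64(0.16), 6.0), (np.float64(0.17), 5.0), (np.float64(0.18), 0.0), (np.float64(0.19), 0.0), (np.float64(0.2), 1.0), (np.float64(0.21), nan), (np.float64(0.22), nan), (np.float64(0.23), nan), (np.float64(0.24), nan)]
 y 0 [(np.float64(0.0), -0.0), (np.float64(0.01), -1.0), (np.float64(0.02), -0.0), (np.float64(0.03), 1.0), (np.float64(0.04), 5.0), (np.float64(0.05), 6.0), (np.float64(0.06), 6.0), (np.float64(0.07), 7.0), (np.float64(0.08), 8.0), (np.float64(0.09), 8.0), (np.float64(0.1), 9.0), (np.float64(0.11), 8.0), (np.float64(0.12), 6.0), (np.float64(0.13), 5.0), (np.float64(0.14), 6.0), (np.float64(0.15), 5.0), (np.float64(0.16), 5.0), (np.float64(0.17), nan), (np
[... 6256 characters left out ...]
64(-0.11), 0.0), (np.float64(-0.1), 0.0), (np.float64(-0.09), -0.0), (np.float64(-0.08), 0.0), (np.float64(-0.07), 0.0), (np.float64(-0.06), 0.0), (np.float64(-0.05), 1.0), (np.float64(-0.04), 2.0), (np.float64(-0.03), 2.0), (np.float64(-0.02), 3.0), (np.float64(-0.01), 3.0), (np.float64(0.0), 2.0), (np.float64(0.01), 1.0), (np.float64(0.02), 2.0), (np.float64(0.03), 2.0), (np.float64(0.04), 2.0), (np.float64(0.05), 2.0), (np.float64(0.06), 2.0), (np.float64(0.07), 1.0), (np.float64(0.08), 2.0), (np.float64(0.09), 2.0), (np.float64(0.1), 2.0), (np.float64(0.11), 3.0), (np.float64(0.12), 2.0), (np.float64(0.13), 1.0), (np.float64(0.14), 1.0), (np.float64(0.15), -0.0), (np.float64(0.16), 0.0)]
```

The tray spans case x 0.033 to 0.175 and y −0.055 to 0.145, so it is square and its centre is about (0.104, 0.045). I'll go up and take the handle again.

Call:
carry_out([
  [0.4,0,0.0235,-0.0235,0,0,0],
  [0.4,0,0.0235,-0.0235,0,0,0],
  [0.4,0,0.0235,-0.0235,0,0,0],
  [0.4,0,0.0235,-0.0235,0,0,0],
  [0.4,0,0.0235,-0.0235,0,0,0],
  [0.4,0,0.0235,-0.0235,0,0,0],
  [0.4,0,0.0235,-0.0235,0,0,0],
  [0.4,0,0.0235,-0.0235,0,0,0],
  [0.4,0,0.0235,-0.0235,0,0,0],
  [0.4,0,0.0235,-0.0235,0,0,0],
  [0.4,0,0,0,0.145,0,0],
  [0.4,0,0,0,0.145,0,0],
  [0.4,0,0,0,0.146,0,0],
  [0.4,0,0,0,0,0,0],
])

```text
clock: 21.1
tcp_pos: [0.4404, -0.0056, 0.3609]
orientation: [0.051, 0.281, 0.944, 0.166]
wrist_force: [0.5, -0.0, 0.2]
finger_gap: 0.0599
```

Call:
carry_out([
  [0,0,0,0,0,0,0.175],
  [0,0,0,0,0,0,0.175],
  [0,0,0,0,0,0,0.175],
  [0,0,0,0,0,0,0.175],
  [0,0,0,0,0,0,0.175],
  [0,0,0,0,0,0,0.175],
  [0,0,0,0,0,0,0.175],
  [0,0,0,0,0,0,0.175],
  [0,0,0,0,0,0,0.171],
  [0,0,0,0,0,0,0],
])

```text
clock: 22.35
tcp_pos: [0.4392, -0.0078, 0.3592]
orientation: [-0.082, 0.867, 0.467, 0.153]
wrist_force: [0.7, -0.4, -0.2]
finger_gap: 0.0429
```

```bash
python3 - <<'E'
from h import *
p,R=pose()
g=C0+CR@np.array([-.0505,.0006,.279]); a=g-R[:,2]*.09
print("to pre-grip (0.09 short)",(R.T@(a-p)).round(4)); print("pre-grip in case",(CR.T@(a-C0)).round(3))
r=snap("wrist","w7")
for y in(.08,-.08): print(proj(r,C0+CR@np.array([-.052,y,.283])))
E
```

```text
t 22.35 tcp [ 0.4392 -0.0078  0.3592] incase [-0.1727  0.0397  0.3592] gap 0.0429 F [ 0.7 -0.4 -0.2] q [-0.428 -0.064 -0.167  1.411  0.345  0.166]
axes in case (cols) [[0.94, 0.0, 0.343], [0.0, -1.0, -0.0], [0.343, 0.0, -0.94]]
to pre-grip (0.09 short) [0.0874 0.0391 0.0272]
pre-grip in case [-0.081  0.001  0.364]
[440.86680846 159.50852091]
[421.86705527 337.09939413]
```

View pics/w7.png

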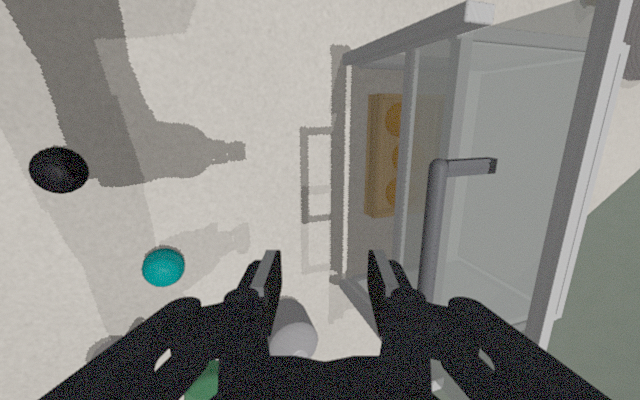

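The wrist view shows the handle end at (438,162), predicted at (441,160), so the raised pose holds. The tray is inside the case with three rolls, around (395,155).

Call:
carry_out([
  [0,0.0172,0.0078,0,0,0,0],
  [0,0.0172,0.0078,0,0,0,0],
  [0,0.0172,0.0078,0,0,0,0],
  [0,0.0172,0.0078,0,0,0,0],
  [0,0.0172,0.0078,0,0,0,0],
  [0,0,0,0.025,0,0,0],
  [0,0,0,0.025,0,0,0],
  [0,0,0,0.025,0,0,0],
  [0,0,0,0.022,0,0,0],
  [0,0,0,0.02,0,0,0],
  [0,0,0,0,0,0,0],
])

```text
clock: 23.78
tcp_pos: [0.5383, 0.072, 0.2778]
orientation: [-0.083, 0.867, 0.467, 0.152]
wrist_force: [0.2, 0.4, -0.0]
finger_gap: 0.0427
```

Call:
carry_out([
  [-1,0,0,0,0,0,0],
  [-1,0,0,0,0,0,0],
  [-1,0,0,0,0,0,0],
  [-1,0,0,0,0,0,0],
  [-1,0,0,0,0,0,0],
  [-1,0,0,0,0,0,0],
], grip_force=70)

```text
clock: 24.52
tcp_pos: [0.539, 0.0703, 0.2801]
orientation: [-0.08, 0.868, 0.466, 0.153]
wrist_force: [-2.8, -3.9, 0.6]
finger_gap: 0.0122
```

Call:
carry_out([
  [-1,-0.0017,0,0.0047,0,0,0],
  [-1,-0.0034,0,0.0094,0,0,0],
  [-1,-0.0034,0,0.0094,0,0,0],
  [-1,-0.0034,0,0.0094,0,0,0],
  [-1,-0.0034,0,0.0094,0,0,0],
  [-1,-0.0034,0,0.0094,0,0,0],
  [-1,-0.0034,0,0.0094,0,0,0],
  [-1,-0.0034,0,0.0094,0,0,0],
  [-1,-0.0034,0,0.0094,0,0,0],
  [-1,-0.0034,0,0.0094,0,0,0],
  [-1,-0.0034,0,0.0094,0,0,0],
  [-1,-0.0034,0,0.0094,0,0,0],
  [-1,-0.0034,0,0.0094,0,0,0],
  [-1,-0.0017,0,0.0047,0,0,0],
  [-1,0,0,0,0,0,0],
])

```text
clock: 26.4
tcp_pos: [0.5389, 0.0703, 0.1491]
orientation: [-0.081, 0.868, 0.466, 0.152]
wrist_force: [-1.6, -4.9, -3.8]
finger_gap: 0.0123
```

Call:
carry_out([
  [-1,-0.0014,0,0.0038,0,0,0],
  [-1,-0.0014,0,0.0038,0,0,0],
  [-1,-0.0007,0,0.0019,0,0,0],
  [-1,0,0,0,0,0,0],
])

```text
clock: 26.9
tcp_pos: [0.539, 0.0703, 0.1395]
orientation: [-0.081, 0.868, 0.466, 0.152]
wrist_force: [-2.9, -5.8, 0.6]
finger_gap: 0.0117
```

Call:
carry_out([
  [-1,-0.0007,0,0.0019,0,0,0],
  [-1,-0.0007,0,0.0019,0,0,0],
  [-1,0,0,0,0,0,0],
])

```text
clock: 27.28
tcp_pos: [0.539, 0.0703, 0.1356]
orientation: [-0.081, 0.868, 0.466, 0.152]
wrist_force: [-3.8, -5.4, 0.7]
finger_gap: 0.0119
```

Call:
carry_out([
  [-1,-0.0007,0,0.0019,0,0,0],
  [-1,-0.0007,0,0.0019,0,0,0],
  [-1,0,0,0,0,0,0],
])

```text
clock: 27.65
tcp_pos: [0.539, 0.0703, 0.1315]
orientation: [-0.081, 0.868, 0.466, 0.152]
wrist_force: [-3.3, -5.1, 0.8]
finger_gap: 0.0119
```

Call:
carry_out([
  [-1,-0.0007,0,0.0019,0,0,0],
  [-1,-0.0007,0,0.0019,0,0,0],
  [-1,0,0,0,0,0,0],
])

```text
clock: 28.02
tcp_pos: [0.5391, 0.0704, 0.1307]
orientation: [-0.08, 0.868, 0.466, 0.154]
wrist_force: [-17.6, -9.6, 27.1]
finger_gap: 0.0121
```

The sash is on its stop: 27 N, with TCP z stalled. I'll relax, release and back off.

Call:
carry_out([
  [-1,0.0007,0,-0.0019,0,0,0],
  [0,0,0,0,0,0,0],
  [0,0,0,0,0,0,0],
  [0,0,0,0,0,0,0],
  [0,0,0,0,0,0,0],
  [0,0,0,-0.015,0,0,0],
  [0,0,0,-0.03,0,0,0],
  [0,0,0,-0.04,0,0,0],
  [0,0,0,-0.04,0,0,0],
  [0,-0.05,0,-0.02,0,0,0],
  [0,-0.05,0,-0.02,0,0,0],
  [0,-0.03,0,0,0,0,0],
  [0,0,0,0,0,0,0],
])

```text
clock: 29.65
tcp_pos: [0.4398, -0.0787, 0.2394]
orientation: [-0.082, 0.868, 0.465, 0.153]
wrist_force: [0.7, 0.8, -0.1]
finger_gap: 0.0427
```

```bash
python3 - <<'E'
from h import *
pose()
r=snap("wrist","w8"); T=snap("top","t8");S=snap("side","s8")
for l in(0,.01):
  for n,c in(("w",r),("top",T),("side",S)): print(l,n,[proj(c,C0+CR@np.array([-.053,y,.135+l])).round(1).tolist() for y in(.08,-.08)])
a=cv2.resize(cv2.imread("pics/t8.png")[60:260,100:340],(480,400)); b=cv2.imread("pics/s8.png")[190:390,160:420]
b=cv2.resize(b,(520,400))[:, :320]; w=cv2.resize(cv2.imread("pics/w8.png")[:260],(480,195))
cv2.imwrite("pics/b8.png",np.vstack([np.hstack([a,b]),np.hstack([w,np.zeros((195,320,3),'uint8')])]))
# handle row-profile shift: compare with start image around handle
for cam,f in(("top0","t8"),("side0","s8")):
  A=cv2.cvtColor(np.load(cam+".npz")["color"],7);B=cv2.cvtColor(np.load(f+".npz")["color"],7)
  c=np.load(f+".npz"); p=[proj(c,C0+CR@np.array([-.053,y,.135])) for y in(.08,-.08)]
  x0,y0=np.min(p,0).astype(int)-4;x1,y1=np.max(p,0).astype(int)+4
  m=cv2.matchTemplate(B[y0-25:y1+25,x0-25:x1+25],A[y0:y1,x0:x1],cv2.TM_CCOEFF_NORMED);_,v,_,l=cv2.minMaxLoc(m);print(cam,"shift px",l[0]-25,l[1]-25,round(v,3))
E
```

```text
t 29.65 tcp [ 0.4398 -0.0787  0.2394] incase [-2.316e-01  1.000e-04  2.394e-01] gap 0.0427 F [ 0.7  0.8 -0.1] q [-0.582  0.02  -0.377  1.171  0.348  0.007]
axes in case (cols) [[0.94, -0.005, 0.341], [-0.004, -1.0, -0.002], [0.341, 0.0, -0.94]]
0 w [[478.7, 104.8], [456.8, 271.9]]
0 top [[197.5, 220.3], [245.1, 154.7]]
0 side [[345.1, 306.5], [274.0, 252.7]]
0.01 w [[488.2, 104.5], [464.2, 276.6]]
0.01 top [[196.2, 220.1], [244.4, 153.8]]
0.01 side [[345.5, 303.8], [273.6, 249.7]]
top0 shift px 1 1 0.87
side0 shift px 0 4 0.586
```

View pics/b8.png

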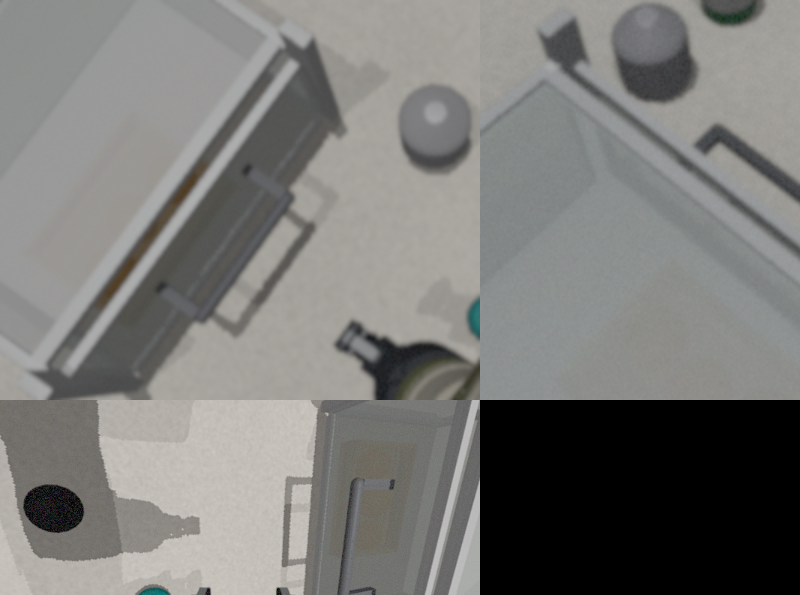

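The last picture shows the sash down with its handle end at about (278,255) in the side view, 4–5 px lower than at the start. The tray is behind the pane and the gripper is clear.

```bash
python3 - <<'E'
from h import *
from workcell import env
T=np.load("t8.npz");S=np.load("s8.npz")
print(two(T,(245,157.5),S,(278,255.5)))
m=lambda f,x:cv2.cvtColor(np.load(f)["color"],7)[x]
for n,x in(("sugar",np.s_[95:150,295:342]),("bottle",np.s_[125:175,345:392]),("mug",np.s_[160:205,385:440])):
    print(n,np.abs(m("top0.npz",x).astype(int)-m("t8.npz",x)).mean().round(1))
print(env.hand_in())
E
```

```text
(array([0.5992665 , 0.02718594, 0.12863059]), np.float64(0.002571195705882944))
sugar 2.4
bottle 2.4
mug 4.0
the job is handed in; nothing more can be done
None
```

I raised the sash by its handle to its upper stop. I then pushed the tray in with two fingers on its rear wall, squaring it to the doorway on the way. Last, I took the handle again, lowered the sash slowly to its lower stop, released it and backed clear. The job is handed in at about 30 s; it reports no verdict.

**Checks that passed**
- **Tray:** before the sash was lowered, it measured square in the case, centre about 104 mm behind the sash and 45 mm to one side. Three rolls were visible in it then. The closing pictures show it only faintly behind the pane.
- **Sash:** lowering ended at a firm stop (27 N). The handle then triangulated at 129 mm high, against 135 mm nominal when shut. That method is good to about 10 mm, so I relied mainly on the stop.
- **Surroundings:** the mug, bottle and sugar caster look unchanged in the top view, and the gripper was touching nothing.

**Checks that disagreed**
- The sash seems to have started slightly open. The handle first triangulated at about 147 mm, and the lower stop came about 9 mm below where I first gripped it.
- Comparing the side view before and after gave a 4 px downward shift of the handle, but the match was weak (0.59) because the background had changed.

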